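# Wedge the tray catch, lift the vial tray out and test its limit switch

## Robot

A 6-joint arm with a two-finger parallel gripper is mounted at the origin on the work surface. World frame = base frame: x ahead of the robot, y to its left, z up, the work surface at z = 0. Lengths are in mm, angles in rad, forces in N, time in s.
With the tool pointing down it reaches from about 275 to 825 mm from the base axis. Payload 4.9 kg.
Tool frame: the origin (TCP) lies at the very end of the fingers, on their centre line; the grasp point (between the pads) lies 19 mm behind it; z points along the fingers, y is the line along which they close (so a half turn about z gives the same grasp; the last joint's range is limited). The gripper opens to 85 mm and grips with 20 to 120 N. Pads are 22 mm wide; open, the fingers measure 114 mm over their backs; the gripper's body (76 mm by 85 mm) begins 54 mm behind the grasp point. The pads swing forward as they close: fully open they stand 13 mm farther back than shut.
Start: joints at [-0.134, 0.326, -0.193, 1.052, 0, 1.437], TCP at [550.017, 0.009, 231.281] pointing down, gripper open.
Joint ranges: [-2.65, 2.65], [-0.97, 1.79], [-1.3, 1.35], [-1.93, 2.1], [-1.47, 1.37], [-3.14, 3.14]. Speed limits (rad/s): [2.57, 2.57, 3.14, 3.14, 3.14, 3.14].

## Interface

Orientations are given as [roll, pitch, yaw] about the fixed x, y, z axes, in that order (R = Rz(yaw) Ry(pitch) Rx(roll)).
In Python, from bench import bot, solve_ik, imaging gives the robot as it stands. Calls block until the motion is done:
- bot.move_ptp(position, orientation): joint-space move of the TCP to a pose.
- bot.movel(position, rot=None, max_speed=150, threshold=None): straight line of the TCP; rot=None keeps the orientation; max_speed is the mean speed in mm/s. With threshold (N) it stops when the force on the tool has changed by that much, and returns True; else False.
- bot.move_j(angles): joint-space move.
- bot.grip(opening, effort=None): opening from 0.0 (shut) to 1.0 (fully open); effort is the grip in N (None keeps the last); returns when the fingers have stopped.
- bot.dwell(seconds).
- solve_ik(position, orientation): joint angles nearest the present ones, or None.
- bot.get_state(): the state.
- imaging.capture(name): name is "scene" or "side" or "wrist"; returns the picture (400x640x3 uint8, blue, green, red); there is no depth.
- imaging.camera_model(name): a dict with "K" (3x3 intrinsics, pixels), "k1" (the pictures are not rectified: a ray, as slopes to the right and down, at radius r is drawn at 1 + k1 r^2 times it, then the intrinsics apply), "position" and "rotation" of the camera in the world. Camera axes: x right, y up, looking along -z (the intrinsics and any distortion apply to the point x, -y, -z); pixel columns grow to the right and rows downward; lengths in mm; the calibration is good to about 2 mm. A picture is of the moment at which its call begins: read the wrist's pose just before it. camera_model takes no time and is no camera call; for the wrist camera it gives the pose at the moment of the call.
A pose or a line that the arm cannot do raises bot.IKError and nothing moves.
- bot.sign_off(): hands the job in; it is judged then, once.
The state is a dict: "t": time; "qpos": joint angles; "joint_velocities": joint speeds; "effort": joint torques, N m; "tcp_pos": TCP position; "orientation": TCP orientation; "contact_force": force on the tool from outside, world axes, zero at the start; "wrist_torque": the same for the moment, N m; "opening": opening from 0.0 (shut) to 1.0 (fully open); "gripper_force": force on a finger pad.
Only numpy, scipy, OpenCV 4.12 (cv2) and the standard library are available. Lean on these libraries where they do the work, as an engineer would, in place of code of your own. Each camera call takes 0.05 s, during which the arm holds its last target. There are 200 camera calls.

## Task

Wedge the dock's sprung hook catch open with the tapered grey prop and let go of it, then lift the vial tray straight out by its grip plate and set it down gently, flat inside the steel pan. Leaving the prop in place, push down the roller arm of the limit switch in the emptied dock until it clicks, then let it spring back up. Keep the tray level, do not force it against the catch, and do not disturb the other things on the bench.

Things in the scene. Friction and masses are not known exactly. Their poses are not given: they have to be found in the camera images.
- dock: Tray dock fixed to the bench: open nest, 163 x 116 mm outside, walls 6 mm thick, 50-54 mm high. Origin on the bench at its centre, x along it. Rails (y +-38 to +-50 mm, tops 40 mm up) carry the tray over an open pit with the limit switch body (x -57 to -23, y +-11, 34 mm high). Post and hook catch beyond its -x end; spring housing at x -158 to -194, y +-30, 46 mm high. Bench bare to both sides of the gap.
- catch_gap (a point): Bench point below the middle of the steel post's face that looks at the catch (dock x -105, y 0); axes as the dock's. Post on its +x side: 8 mm thick, 28 wide (y), 50 high. Catch plate on its -x side, 12 mm off when closed, 28 wide, flared lead-ins to y +-26. The gap is open at its +y and -y ends; hook arm bridges it 65 to 72 mm up. A tip enters from either y side, about 6 mm from the post's face.
- catch (a joint): Slide of the sprung hook catch in m: 0 closed; grows as it is pushed away from post and tray (dock -x), stop at 0.024. Spring 3 N closed, 5 N at 0.016; does not stay open by itself. Closed, its 22 mm wide hook overlaps the tray's end by 9 mm, 3 mm above it; the tray is free from 0.0125 on. The prop's full thickness holds it at about 0.016.
- prop_mid (a point): Prop: loose grey plastic block lying flat, 150 long (x), 28 thick (y), 46 mm high, 0.16 kg. Point at its centre; +x to its tapered tip (x +75, 6 mm thick; symmetrical taper from x +30, rest parallel). Pushed tip first, flat on the bench, along dock y into the gap, drifting off the post as it thickens, until the parallel part stands between post and catch: tip about 50 mm past the gap's middle. Takes up to 15 N.
- tray_grip (a point): Black vial tray, loose, 0.4 kg: slab 140 (x) x 100 (y) x 22 mm, rows of blue-capped vials (tops 36 mm above its underside, |y| 16 to 44 mm) on both sides of an upright grip plate 70 mm long in x, 12 thick in y, top 74 mm above the underside. Point on the plate over the tray's centre, 60 mm above the underside. Starts in the dock on the rails, x along the dock's, 2 mm play.
- pan: Shallow steel pan fixed to the bench, 184 (x) x 144 (y) mm outside, rim 16 mm high and 6 thick; floor inside 172 x 132 mm, 6 mm above the bench. Origin on the bench at its centre. The tray goes in it lengthwise (x along x, either way round).
- switch_arm (a joint): Angle of the limit switch's roller arm in rad: 0 up (sprung), grows as it is pushed down, clicks at 0.22, stop at 0.35. About 1 N at first, 3 N at the click, 4 N at the stop.
- roller (a point): Centre of the black roller (14 mm diameter, 12 mm wide along dock y) on the end of the level switch arm, 55 mm from the arm's hinge towards dock +x; at rest at dock x 27, y 0, 28 mm above the bench. Covered by the tray until that is out. It clicks when the roller has gone down 12 mm; stop at 19 mm.
- bar_mid (a point): Bystander: loose grey plastic bar with square ends, 150 x 34 x 46 mm, like the prop but with no taper. This point is its centre, x along it.
- flask: Bystander: conical flask with blue cap, base 80 mm diameter, 142 mm high; origin under its centre.
- mouse: Bystander: black computer mouse 105 x 58 x 34 mm; origin under its centre, x along it.
- jar: Bystander: amber jar with blue lid, 68 mm diameter, 100 mm high; origin under its centre.
- vialbox: Bystander: closed carton 65 x 95 x 50 mm; origin under its centre.
- rack: Bystander: empty white vial rack 70 x 150 x 30 mm; origin under its centre, y along it.
Mind the look-alikes: they are no part of the job. Leave any pink or yellow look-alike of the part that bears tray_grip alone. Leave any pink look-alike of the part that bears prop_mid alone.

How it is judged (in metres and radians):
On the way, in this order (a step that is already met when the one before it is completed fails the run):
1. the catch is wedged open by the prop (12.5 mm or more), the hand off the prop, the tray still in the dock (value of joint catch above 0.0125 m and contact force between prop and catch above 0.5 N and contact force between the fingers and prop below 0.1 N and distance of tray_grip from where it was at the start of the episode below 0.02 m), for 0.3 s.
2. the tray is lifted clear, 50 mm or more above its place in the dock, with the prop still holding the catch open (value of joint catch above 0.0125 m and contact force between prop and catch above 0.5 N and z of tray_grip in the frame of dock above 0.15 m), for 0.1 s.
3. the tray lies flat in the pan, released (x of tray_grip in the frame of pan between -0.02 and 0.02 m and y of tray_grip in the frame of pan between -0.02 and 0.02 m and z of tray_grip in the frame of pan between 0.062 and 0.0695 m and angle between tray_grip's own z axis and vertical below 0.05 rad and angle between the x axis of tray_grip and the x axis of pan, either way round below 0.25 rad and contact force between the fingers and tray below 0.1 N and linear speed of tray below 0.02 m/s), for 0.2 s.
4. the roller arm is pushed down past its click (0.22 rad) (value of joint switch_arm above 0.22 rad), for 0.05 s.
At the end, for the whole second after the job is handed in: The tray is at rest flat on the pan's floor inside its rim (within 20 mm of its centre each way, 0.25 rad of its direction, tilt under 0.05 rad) and released; the prop still holds the catch 12.5 mm or more open; the roller arm is back up (under 0.05 rad) (all of step 3 and value of joint catch above 0.0125 m and contact force between prop and catch above 0.5 N and contact force between the fingers and prop below 0.1 N and value of joint switch_arm below 0.05 rad); the robot touches nothing.
It fails at once if a bystander is moved more than 25 mm or tipped over (distance of any of bar_mid, flask, mouse, jar, vialbox, rack from where it was at the start of the episode above 0.025 m or angle between any of bar_mid, flask, mouse, jar, vialbox, rack's own z axis and vertical above 0.4 rad).
It fails at once if the tray is tilted more than 0.4 rad (angle between tray_grip's own z axis and vertical above 0.4 rad).
It fails at once if the tray is forced against the catch (over 15 N) (contact force between tray and catch above 15 N).
It fails at once if the tray is dropped (falls faster than 0.5 m/s, out of the hand) (linear speed of tray above 0.5 m/s and contact force between the fingers and tray below 0.1 N).
It also fails if it takes over 61 s, if anything falls off the work surface, if the arm or the gripper's body presses on something with over 40 N, if the wrist force passes 120 N, or if a joint passes its speed limit or range.

## Working session

There is one attempt and no reset: what is moved stays moved. The work goes in short steps, each a Python script; the robot and the scene stay as the last script left them, time stands still between calls to the robot, and variables do not carry over. Pictures are saved under pics/ and viewed, at most 10 in all, crops included, and the job is handed in when it is done.

```bash
mkdir -p pics; ls
python3 - <<'E'
from bench import bot, imaging
import cv2, numpy as np
for n in("scene","side","wrist"):
    im=imaging.capture(n); cv2.imwrite(f"pics/{n}0.png",im); m=imaging.camera_model(n); print(n,{k:np.round(v,3).tolist() for k,v in m.items()})
a=[cv2.imread(f"pics/{n}0.png") for n in("scene","side")]
print(bot.get_state()['t'])
E
```

```text
pics
scene {'K': [[467.454, 0.0, 308.313], [0.0, 467.454, 204.91], [0.0, 0.0, 1.0]], 'k1': -0.087, 'position': [1503.603, 403.059, 1243.826], 'rotation': [0.746, 0.015, 1.948]}
side {'K': [[495.415, 0.0, 319.291], [0.0, 495.415, 197.48], [0.0, 0.0, 1.0]], 'k1': -0.019, 'position': [442.978, -1278.967, 1157.064], 'rotation': [0.873, -0.007, -0.047]}
wrist {'K': [[286.459, 0.0, 319.896], [0.0, 286.459, 198.606], [0.0, 0.0, 1.0]], 'k1': 0.016, 'position': [548.298, 70.829, 373.66], 'rotation': [-0.282, 0.001, -0.0]}
0.15
```

View pics/scene0.png

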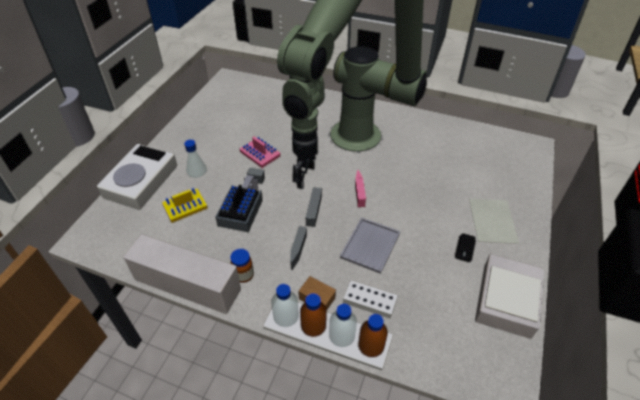

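View pics/side0.png

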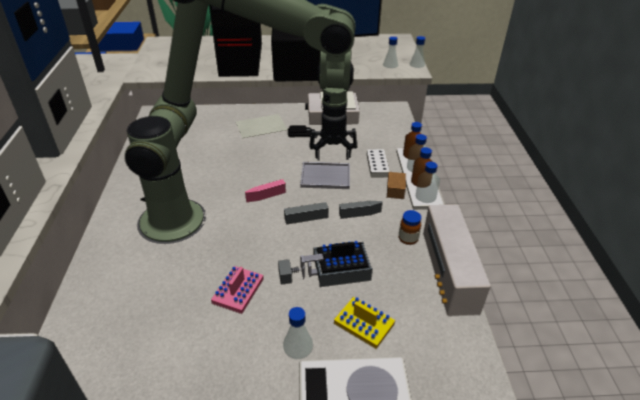

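```bash
cat > h.py <<'E'
import numpy as np, cv2
from scipy.spatial.transform import Rotation as R
from bench import bot, imaging, solve_ik
def ray(m,px):
    K=np.array(m["K"]); p=np.atleast_2d(np.array(px,float)); d=np.c_[(p[:,0]-K[0,2])/K[0,0],(p[:,1]-K[1,2])/K[1,1]]
    s=d.copy()
    for _ in range(8): s=d/(1+m["k1"]*(s**2).sum(1))[:,None]
    v=np.c_[s[:,0],-s[:,1],-np.ones(len(s))]
    return np.array(m["position"]), R.from_euler("xyz",m["rotation"]).apply(v)
def onplane(m,px,z):
    c,v=ray(m,px); return (c+v*((z-c[2])/v[:,2])[:,None])[:,:2]
def project(m,P):
    q=R.from_euler("xyz",m["rotation"]).inv().apply(np.atleast_2d(P)-np.array(m["position"]))
    s=np.c_[q[:,0]/-q[:,2],-q[:,1]/-q[:,2]]; s=s*(1+m["k1"]*(s**2).sum(1))[:,None]
    K=np.array(m["K"]); return np.c_[s[:,0]*K[0,0]+K[0,2],s[:,1]*K[1,1]+K[1,2]]
E
python3 - <<'E'
from h import *
m=imaging.camera_model("side"); s=imaging.camera_model("scene")
for n,p,q,z in (("dock",(344,262),(240,207),40),("spring",(285,270),(255,175),46),("prop",(360,208),(298,247),46),("bar",(306,212),(314,207),46),("pan",(326,175),(371,245),6),("jar",(411,218),(240,256),90),("flask",(297,315),(191,146),135),("yellow",(365,315),(185,200),50),("pink",(265,190),(361,188),40)):
    print(n,onplane(m,p,z).round(),onplane(s,q,z).round())
a=cv2.imread("pics/side0.png")[185:295,265:395]; b=cv2.imread("pics/scene0.png")[155:275,205:335]
cv2.imwrite("pics/c1.png",np.hstack([cv2.resize(a,(390,360),interpolation=2),cv2.resize(b,(390,360),interpolation=2)]))
E
```

```text
dock [[ 575. -257.]] [[ 571. -244.]]
spring [[ 396. -287.]] [[ 411. -263.]]
prop [[650. -17.]] [[665.  15.]]
bar [[465. -30.]] [[484.   0.]]
pan [[548. 224.]] [[542. 227.]]
jar [[ 800. -122.]] [[ 792. -124.]]
flask [[ 431. -517.]] [[ 435. -506.]]
yellow [[ 614. -462.]] [[ 618. -439.]]
pink [[322. 100.]] [[331. 124.]]
```

View pics/c1.png

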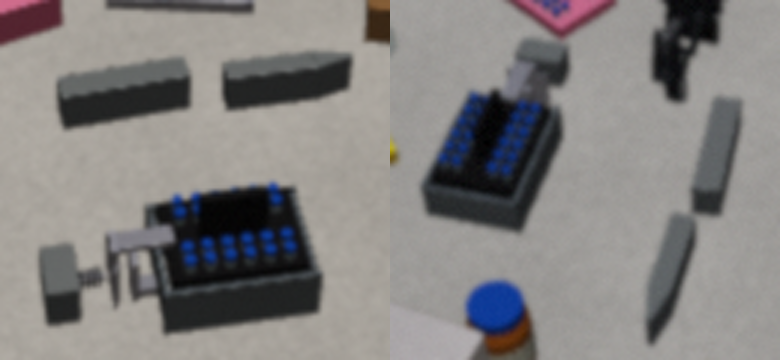

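Run:
```python
from h import *
import json
s=bot.get_state(); print(s["orientation"]); o=list(s["orientation"])
for n,p in (("pan",(545,190,260)),("prop",(600,-40,240)),("dock",(520,-290,230))):
    bot.move_ptp(list(p),o)
    bot.dwell(0.2)
    m=imaging.camera_model("wrist"); im=imaging.capture("wrist"); cv2.imwrite(f"pics/w_{n}.png",im); json.dump({k:np.array(v).tolist() for k,v in m.items()},open(f"w_{n}.json","w"))
    print(m["position"],m["rotation"],bot.get_state()["t"])
```

```text
[-3.14024138e+00 -1.61515378e-04  1.57081500e+00]
[544.22407251 259.1445968  402.65499553] [-0.28237349  0.00175519 -0.00295154] 1.1917
[598.53223508  32.37063245 383.28854472] [-0.281811    0.00087424  0.00200009] 2.3833
[ 519.29481512 -217.87829387  373.09788529] [-0.2818788   0.00102256  0.00195925] 3.6583
```

View pics/w_prop.png

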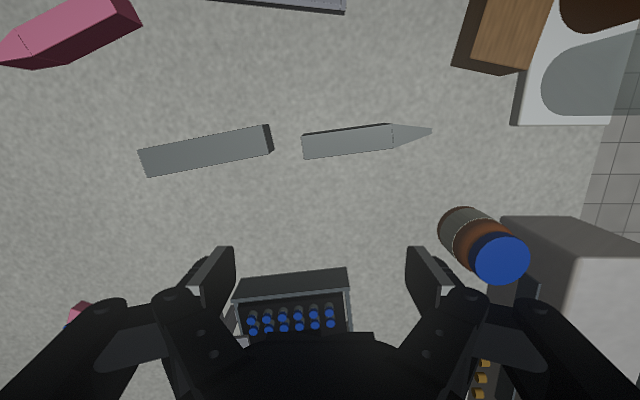

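View pics/w_dock.png

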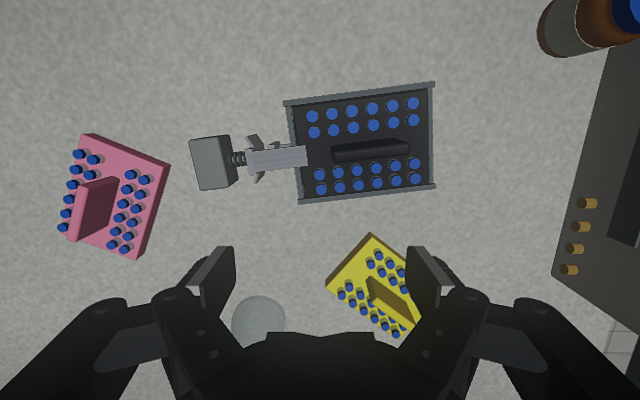

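View pics/w_pan.png

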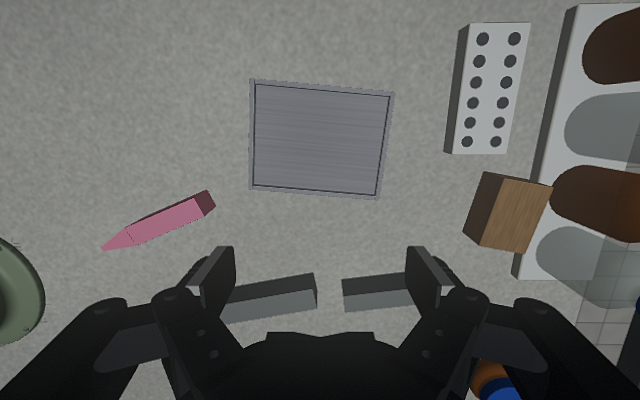

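Run:
```python
from h import *
a=cv2.imread("pics/w_dock.png")[75:210,180:320]; b=cv2.imread("pics/w_dock.png")[75:210,300:440]
cv2.imwrite("pics/c2.png",np.hstack([cv2.resize(a,None,fx=2.85,fy=4,interpolation=2),cv2.resize(b,None,fx=2.85,fy=4,interpolation=2)]))
```

```text
(no output)
```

View pics/c2.png

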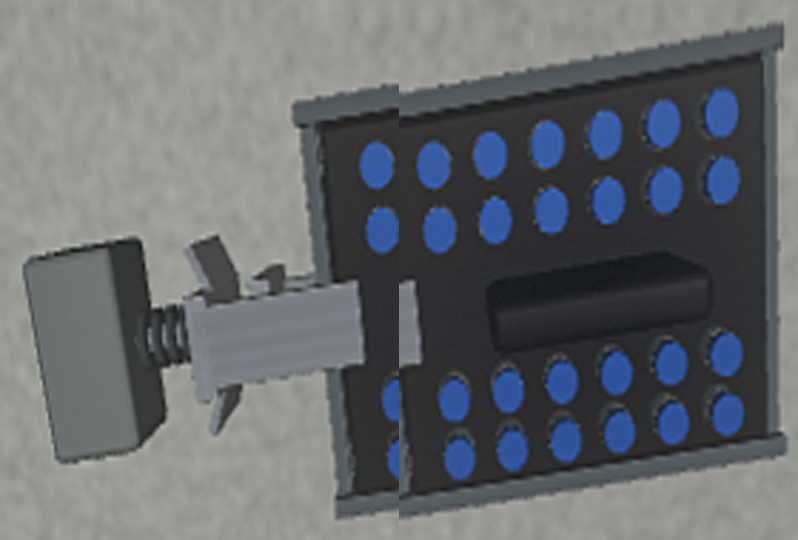

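```bash
cat >> h.py <<'E'
import json
def fit(model,world):
    a=np.array(model,float);b=np.array(world,float);ca,cb=a.mean(0),b.mean(0);A=a-ca;B=b-cb
    th=np.arctan2((A[:,0]*B[:,1]-A[:,1]*B[:,0]).sum(),(A*B).sum()); M=rot2(th)
    t=cb-M@ca; return t,th,np.hypot(*((a@M.T+t)-b).T)
def rot2(th): return np.array([[np.cos(th),-np.sin(th)],[np.sin(th),np.cos(th)]])
def caps(im,m,z,box=None):
    hsv=cv2.cvtColor(im,cv2.COLOR_BGR2HSV); k=cv2.inRange(hsv,(105,120,60),(125,255,255))
    n,_,st,c=cv2.connectedComponentsWithStats(k); return [c[i] for i in range(1,n) if 15<st[i,4]<300]
E
python3 - <<'E'
from h import *
m=json.load(open("w_dock.json")); im=cv2.imread("pics/w_dock.png")
H=onplane(m,[(188.1,140.7),(217.5,135.8),(228.1,186.5),(200.4,190.5)],46); Hm=[(-194,30),(-158,30),(-158,-30),(-194,-30)]
for z in (50,54):
    W=onplane(m,[(282.8,100.7),(434.4,81.3),(435.4,188),(298.6,204.2)],z); Wm=[(-81.5,58),(81.5,58),(81.5,-58),(-81.5,-58)]
    print(z,[np.linalg.norm(W[i]-W[i-1]).round(1) for i in range(4)],fit(Wm,W),fit(Hm+Wm,list(H)+list(W)))
print(fit(Hm,H))
c=[p for p in caps(im,m,76) if 300<p[0]<425 and 90<p[1]<200]; P=onplane(m,c,76); r=cv2.minAreaRect(P.astype(np.float32)); print(len(c),P.mean(0),r)
t=np.argsort(P[:,1]); 
# prop
m=json.load(open("w_prop.json"))
Q=onplane(m,[(302,136),(303.5,160),(394,150),(391.5,123.5),(432,130)],46); print(Q)
print(fit([(-75,14),(-75,-14),(30,-14),(30,14),(75,0)],Q))
# pan
m=json.load(open("w_pan.json"))
Q=onplane(m,[(250,79),(394.5,92),(379,199),(250,188)],16); print(Q); print(fit([(-92,72),(92,72),(92,-72),(-92,-72)],Q))
E
```

```text
50 [np.float64(116.5), np.float64(160.3), np.float64(115.6), np.float64(160.2)] (array([ 566.19868249, -250.79115124]), np.float64(0.12368379769796224), array([1.29190841, 1.48549887, 1.32089435, 1.53665815])) (array([ 566.24410601, -250.58417459]), np.float64(0.1209486556899808), array([1.91273733, 0.97741398, 2.07707851, 1.49177055, 1.02873839,
       1.70821425, 1.23499544, 1.71930294]))
54 [np.float64(115.0), np.float64(158.3), np.float64(114.2), np.float64(158.2)] (array([ 565.61800562, -250.38368515]), np.float64(0.12368379769796213), array([2.28264925, 2.63878572, 2.45094119, 2.57810466])) (array([ 565.93698453, -250.24325659]), np.float64(0.12251919845348662), array([2.18198128, 0.67022094, 1.83917061, 1.66625577, 1.94020923,
       3.01734218, 2.70175659, 2.2799225 ]))
(array([ 566.13834869, -249.16828962]), np.float64(0.12787096868793787), array([2.0609879 , 0.88231056, 2.06474463, 1.20805437]))
24 [ 565.0350669  -249.68789404] ((564.9487915039062, -249.70925903320312), (100.12847900390625, 75.92547607421875), 7.102011203765869)
[[577.66644336   9.75828596]
 [579.00033081 -17.92071022]
 [684.75258944  -6.06123457]
 [679.65904589  23.79486947]
 [726.33252544  16.59941339]]
(array([652.45593201,   5.63015582]), np.float64(0.13239679469483226), array([1.41043406, 0.98667915, 1.91140784, 0.76009208, 1.1660931 ]))
[[456.30858669 302.84620086]
 [637.94273719 287.0656433 ]
 [626.22520806 146.18957653]
 [446.12048665 162.55346762]]
(array([541.64925465, 224.66372208]), np.float64(-0.08451688346036015), array([1.35072259, 2.14480113, 1.45163045, 2.90097563]))
```

```bash
cat >> h.py <<'E'
D=np.array([566.0,-250.3]); DY=0.123
PAN=np.array([541.6,224.7]); PY=-0.085
def dk(x,y): return D+rot2(DY)@np.array([x,y])
E
python3 - <<'E'
from h import *
g=np.array([652.5,5.6])+rot2(0.132)@np.array([-55,0.]); print(g)
p=dk(-111,165); e=dk(-119,80); print(p,e)
for y0 in (0.132,0.132-np.pi,0.132+np.pi):
  print("grasp",y0,solve_ik([*g,12],[np.pi,0,y0]))
  for q in (p,e):
    r=solve_ik([*q,12],[np.pi,0,y0-0.132+DY-np.pi/2]); print(" place",r)
for y in (DY,DY+np.pi,DY-np.pi): print("tray",solve_ik([*D,100],[np.pi,0,y]),solve_ik([*PAN,100],[np.pi,0,y-DY+PY]))
E
```

```text
[597.97846466  -1.63893532]
[ 435.59473658 -100.16516969] [ 438.08383397 -185.50451814]
grasp 0.132 [-0.12613457  0.63496101 -0.31420692  0.6216284   0.          2.88345808]
 place [-0.39144155  0.43326243 -0.72035271  0.4171812   0.         -2.08523788]
 place [-0.55588296  0.47042213 -0.6471051   0.4532691   0.         -2.24967928]
grasp -3.009592653589793 [-0.12613457  0.63496101 -0.31420692  0.6216284   0.         -0.25813457]
 place [-0.39144155  0.43326243 -0.72035271  0.4171812   0.          1.05635478]
 place [-0.55588296  0.47042213 -0.6471051   0.4532691   0.          0.89191337]
grasp 3.2735926535897932 [-0.12613457  0.63496101 -0.31420692  0.6216284   0.         -0.25813457]
 place [-0.39144155  0.43326243 -0.72035271  0.4171812   0.          1.05635478]
 place [-0.55588296  0.47042213 -0.6471051   0.4532691   0.          0.89191337]
tray [-0.53557804  0.56040037 -0.17857255  0.83182341  0.          2.48301461] [ 0.26741771  0.50723405 -0.27303037  0.7905319   0.         -2.78917494]
tray [-0.53557804  0.56040037 -0.17857255  0.83182341  0.         -0.65857804] [ 0.26741771  0.50723405 -0.27303037  0.7905319   0.          0.35241771]
tray [-0.53557804  0.56040037 -0.17857255  0.83182341  0.         -0.65857804] [ 0.26741771  0.50723405 -0.27303037  0.7905319   0.          0.35241771]
```

Run:
```python
from h import *
g=np.array([652.5,5.6])+rot2(0.132)@np.array([-55,0.]); o=[np.pi,0,0.132]
bot.move_ptp([*g,110],o); bot.movel([*g,14],max_speed=120)
bot.grip(0.0,60); s=bot.get_state(); print(s["opening"],s["gripper_force"],s["tcp_pos"],s["contact_force"])
bot.movel([*g,150],max_speed=200)
p=dk(-111,175); o2=[np.pi,0,DY-np.pi/2]
bot.move_ptp([*p,150],o2); bot.movel([*p,60],max_speed=150)
bot.dwell(.2)
m=imaging.camera_model("wrist"); im=imaging.capture("wrist"); cv2.imwrite("pics/w_ins.png",im); json.dump({k:np.array(v).tolist() for k,v in m.items()},open("w_ins.json","w"))
s=bot.get_state(); print(s["t"],s["opening"],s["tcp_pos"],s["orientation"])
```

```text
0.320490162559992 59.894970059394836 [598.38070867  -1.63006057  14.51101925] [-0.93045572  0.13061382  4.02874533]
12.8 0.3184646632059795 [435.08549687 -90.51804152  60.78465906] [-3.14005886e+00 -8.36534745e-04 -1.44778584e+00]
```

View pics/w_ins.png

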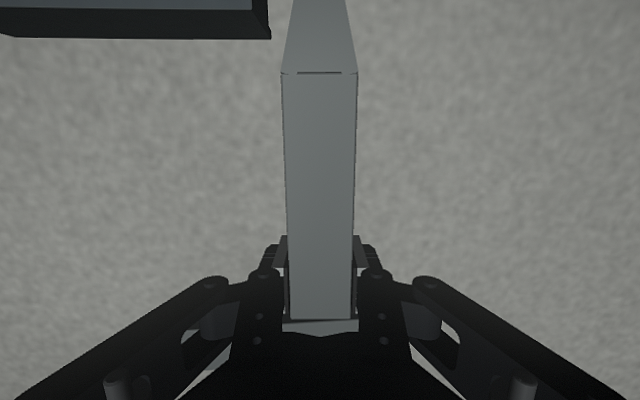

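Run:
```python
from h import *
m=json.load(open("w_ins.json"))
Q=onplane(m,[(281,72.5),(357,72.5),(288,318),(352,318)],92.3)
L=(Q-D)@rot2(DY)  # dock frame
print(L, L[0]-L[1], (L[0]+L[1])/2,(L[2]+L[3])/2)
print((np.array([435.085,-90.518])-D)@rot2(DY))
```

```text
[[ -97.71082006   89.50423984]
 [-124.98271613   89.52058439]
 [ -96.97336931  193.70548922]
 [-126.37534886  193.67378357]] [ 2.72718961e+01 -1.63445473e-02] [-111.34676809   89.51241212] [-111.67435908  193.6896364 ]
[-110.32227342  174.63682526]
```

Run:
```python
from h import *
f=lambda: (np.r_[rot2(DY).T@bot.get_state()["contact_force"][:2],bot.get_state()["contact_force"][2]]).round(1)
print(f())
p=dk(-112.5,175); print(bot.movel([*p,14.8],max_speed=80,threshold=10),f(),bot.get_state()["tcp_pos"])
for yt in (25,10,0,-10,-20,-31,-40,-50):
    h=3+0.244*np.clip(14-yt,0,45); d=max(7.5,h+1)
    p=dk(-105-d,yt+130); r=bot.movel([*p,14.8],max_speed=45,threshold=20)
    print(yt,d,r,f(),((bot.get_state()["tcp_pos"][:2]-D)@rot2(DY)).round(1))
    if r: break
print(bot.get_state()["t"],bot.get_state()["opening"])
```

```text
[-0.1 -0.1 -2.3]
True [-1.3  0.1  6.1] [432.09411126 -90.11460237  14.50018976]
25 7.5 False [ 0.4 -0.8 -1.5] [-112.6  154.6]
10 7.5 False [ 0.4 -0.6 -0.8] [-112.5  139.6]
0 7.5 False [ 3.2  1.7 -1.1] [-111.7  129.6]
-10 9.856 False [ 3.   0.5 -1.8] [-114.3  119.6]
-20 12.296 False [ 4.2  1.  -1.2] [-117.  110.]
-31 14.98 False [ 5.3  1.4 -2.4] [-119.6   99. ]
-40 14.98 False [ 4.7 -1.1 -2.6] [-119.3   89.2]
-50 14.98 False [ 4.7 -0.2 -3.3] [-119.4   79.4]
16.7333 0.31872170308831366
```

Run:
```python
from h import *
bot.grip(0.7); print(bot.get_state()["opening"],bot.get_state()["contact_force"])
p=bot.get_state()["tcp_pos"]; p=[*dk(-119,81),p[2]]
bot.movel([*p[:2],80],max_speed=100); bot.grip(1.0)
bot.movel([*p[:2],170],max_speed=250)
bot.move_ptp([*dk(0,0),230],[np.pi,0,DY+np.pi]); bot.dwell(.2)
m=imaging.camera_model("wrist"); im=imaging.capture("wrist"); cv2.imwrite("pics/w_tr.png",im); json.dump({k:np.array(v).tolist() for k,v in m.items()},open("w_tr.json","w"))
s=bot.get_state(); print(s["t"],s["opening"],s["tcp_pos"],s["orientation"])
```

```text
0.7017732496498502 [-0.96522134  0.35249843 -0.54169504]
20.5083 0.999166734299177 [ 565.80561857 -250.19262689  229.96237891] [ 3.14148869e+00 -1.30197424e-04 -3.01842783e+00]
```

View pics/w_tr.png

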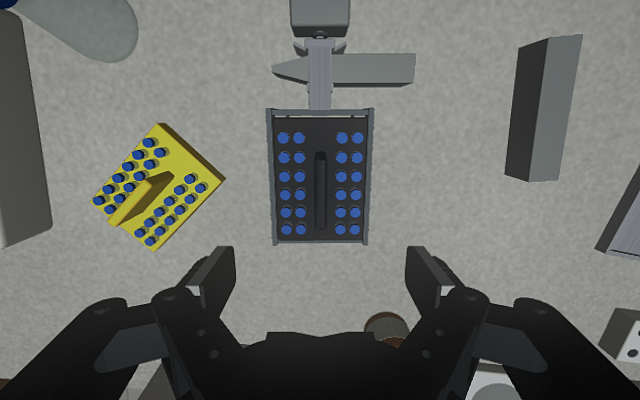

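Run:
```python
from h import *
m=json.load(open("w_tr.json")); im=cv2.imread("pics/w_tr.png")
c=[p for p in caps(im,m,76) if 270<p[0]<370 and 120<p[1]<240]; P=onplane(m,c,76)
# refined axis: fit cap grid in dock frame via mean + minAreaRect
print(len(c),P.mean(0),cv2.minAreaRect(P.astype(np.float32))[2])
if len(c)!=24: raise SystemExit
t=(P.mean(0)+np.array([565.0,-249.7]))/2; o=[np.pi,0,DY+np.pi]; print(t)
bot.grip(0.5); bot.movel([*t,130],rot=o,max_speed=200); print(bot.movel([*t,84],max_speed=70,threshold=8))
bot.grip(0.0,60); s=bot.get_state(); print(s["opening"],s["gripper_force"],s["contact_force"],s["tcp_pos"])
print(bot.movel([*t,100],max_speed=30,threshold=15)); s=bot.get_state(); print(s["contact_force"],s["wrist_torque"],s["t"])
```

```text
24 [ 564.95547958 -249.75068703] 7.134267807006836
[ 564.97773979 -249.72534352]
False
0.1264385953833213 59.77792739868164 [-0.29838363  0.39746114  3.3063957 ] [ 565.38773639 -250.06634049   84.66299498]
False
[-0.28367108  0.83342744 -6.0934122 ] [-0.00146723 -0.01992429  0.01540999] 23.525
```

Run:
```python
from h import *
t=np.array([565.,-249.7])
bot.movel([*t,205],max_speed=120); bot.dwell(.15)
o=[np.pi,0,PY+np.pi]
bot.move_ptp([*PAN,205],o); bot.movel([*PAN,62],max_speed=120); bot.dwell(.1)
r=bot.movel([*PAN,47],max_speed=20,threshold=4); s=bot.get_state(); print(r,s["tcp_pos"],s["contact_force"])
bot.grip(0.5); bot.dwell(.3); print(bot.get_state()["contact_force"])
bot.movel([*PAN,150],max_speed=150)
bot.move_ptp([*PAN,240],o); bot.dwell(.2)
m=imaging.camera_model("wrist"); im=imaging.capture("wrist"); cv2.imwrite("pics/w_pl.png",im)
c=[p for p in caps(im,m,42) if 230<p[0]<410 and 80<p[1]<270]; P=onplane(m,c,42); print(len(c),P.mean(0),cv2.minAreaRect(P.astype(np.float32)))
im=imaging.capture("side"); cv2.imwrite("pics/s2.png",im); print(bot.get_state()["t"])
```

```text
True [541.51002596 224.70560106  50.63726203] [-0.12541076 -0.21550394  4.7888602 ]
[ 0.09717293 -0.3626584  -0.27891471]
24 [541.08563452 224.62267328] ((541.0589599609375, 224.62295532226562), (76.19292449951172, 100.08856964111328), 85.13507843017578)
30.7333
```

View pics/w_pl.png

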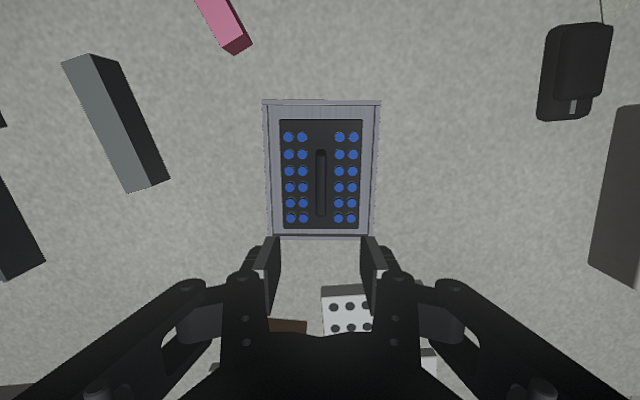

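Run:
```python
from h import *
bot.grip(0.0,20); p=dk(27,0); o=[np.pi,0,DY+np.pi/2]
bot.move_ptp([*p,150],o); bot.movel([*p,42],max_speed=120); bot.dwell(.1)
f0=bot.get_state()["contact_force"]; print(f0,bot.get_state()["tcp_pos"])
for z in (30,25,22,20,18.5):
    r=bot.movel([*p,z],max_speed=40,threshold=8); s=bot.get_state(); print(z,r,s["tcp_pos"],(s["contact_force"]-np.array(f0)).round(2))
    if r: break
bot.dwell(.2); print(bot.get_state()["contact_force"],bot.get_state()["t"])
```

```text
[-0.2138132   0.10564943 -0.76359382] [ 593.56201121 -247.40746099   43.07678899]
30 False [ 592.75618363 -246.97790763   29.86660899] [ 1.05 -0.53  2.58]
25 False [ 592.84258134 -247.04471323   24.88047849] [ 0.26 -0.33  3.67]
22 False [ 592.74169206 -247.10866966   21.95564756] [ 0.17 -0.26  3.95]
20 False [ 592.59324417 -247.1195377    19.92334324] [-0.53 -1.93  4.35]
18.5 False [ 592.48815756 -247.10304414   18.39200755] [-1.83 -1.41  4.96]
[-2.99923031 -1.2379669   3.83648254] 35.8
```

Run:
```python
from h import *
p=dk(27,0); bot.movel([*p,120],max_speed=100)
bot.grip(1.0); bot.move_ptp([*dk(0,0),230],[np.pi,0,DY+np.pi]); bot.dwell(.3)
im=imaging.capture("wrist"); a=cv2.imread("pics/w_tr.png")
d=cv2.absdiff(im,a).max(2); print("prop/catch region diff",d[35:95,260:425].mean(),(d[35:95,260:425]>40).sum(),"dock region",d[120:240,280:365].mean())
hsv=cv2.cvtColor(im,cv2.COLOR_BGR2HSV)
s=bot.get_state(); print(s["t"],s["contact_force"])
print(bot.sign_off())
```

```text
prop/catch region diff 10.296666666666667 7 dock region 69.08921568627451
39.5167 [-0.24104775  0.38776924  0.26027411]
the job is handed in; nothing more can be done
None
```

I've handed the job in at 39.5 s: the prop is holding the catch open and the tray is released in the pan, within 1 mm of its estimated centre. I pressed the roller about 16 mm down (click at 12) and let it go. I judged the press from force and depth only and did not check by picture that the arm sprang back up. The final before/after check showed the prop and catch undisturbed, and sign-off returned no verdict.

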